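# Tug the sample case's lid, free its catch if caught, and hold the lid open

### The arm

A 6-joint arm with a two-finger parallel gripper is mounted at the origin on a cart in front of the work surface, level with it; the furniture and walls round the work are solid. World frame = base frame: x ahead of the robot, y to its left, z up, the work surface at z = 0. Lengths are in m, angles in rad, forces in N, time in s.
With the tool pointing down it reaches from about 0.3 to 0.75 m from the base axis. Payload 8.5 kg.
Tool frame: the origin (TCP) lies at the very end of the fingers, on their centre line; the grasp point (between the pads) lies 19 mm behind it; z points along the fingers, y is the direction in which the jaws open and shut (so a half turn about z gives the same grasp; the last joint's range is limited). The gripper opens to 85 mm and grips with 20 to 120 N. Pads are 22 mm wide; open, the fingers measure 114 mm over their backs; the gripper's body (76 mm by 85 mm) begins 54 mm behind the grasp point. The pads swing forward as they close: fully open they stand 13 mm farther back than shut.
Start: joints at [-1.451, 0.381, 1.297, -0, 1.464, -0.215], TCP at [0.181, -0.519, 0.231] pointing down, gripper open.
Joint ranges: [-3.11, 3.11], [-0.89, 2.33], [0.22, 2.48], [-1.42, 4.56], [0.17, 2.85], [-2.88, 2.88]. Speed limits (rad/s): [2.39, 2.39, 3.14, 3.14, 3.14, 3.14].

### API

Orientations are given as a unit quaternion [w, x, y, z].
In Python, from rig import readout, cams, ticket gives the robot as it stands. The module is installed in compiled form; this text tells all that it offers.
- The arm moves only by the tool step_arm, never from a script. Its argument "motion" is a list of rows, each an object with "dp": the shift along the tool's x, y, z in cm, a list of three; "angular": the turn, a rotation vector about the tool's x, y, z in rad, a list of three; "grip": the finger opening in cm, from 0 to 8.54. In form: [{"dp": [dx, dy, dz], "angular": [ax, ay, az], "grip": grip}, ...]. A call has 1 to 5 rows; each row is the pose to reach, as a shift and turn from the pose measured when the call began, along the tool's axes at that moment; what a row does not reach only later rows make up. A row lasts 1/12 s, in which the tool goes at most 41.7 mm and 7.16 degrees, less where a joint would pass 70% of its speed; a pose out of reach is approached as far as the arm can. A call with a gripper value outside its range is refused whole. The fingers move at their own pace and stop on an object; "force" is the grip in N (left out, the last holds). Time passes only in rows, so rows that repeat a pose let the fingers close. It gives the time, the measured TCP pose, the force and the opening at its end, in the units of the state.
- readout.sense(): the state, without advancing time (a new reading comes with each control period).
- cams.read_camera(name): name is "side" or "top"; returns a dict with "pixels" (400x640x3 uint8, red, green, blue), "K" (3x3 intrinsics, pixels), "view" (4x4, takes a point from world to camera coordinates). Camera axes: x right, y up, looking along -z (the intrinsics and any distortion apply to the point x, -y, -z); pixel columns grow to the right and rows downward; lengths in m; the calibration is good to about 2 mm. A picture is of the moment at which its call begins. There is no depth.
- ticket.sign_off(): hands the job in, once; it reports no verdict.
The state is a dict: "time_s": time; "q": joint angles; "joint_vel": joint speeds; "joint_efforts": joint torques, N m; "position": TCP position; "tool_rot": TCP orientation; "force": force on the tool from outside, world axes, zero at the start; "torque": the same for the moment, N m; "grip_width": finger opening in m.
Only numpy, scipy, OpenCV 4.12 (cv2) and the standard library are available. Lean on these libraries where they do the work, as an engineer would, in place of code of your own. Each camera call takes 0.05 s, during which the arm holds its last target. There are 200 camera calls.

### The job

Before touching the red latch knob, tug the blue lid of the sample case lightly upward by its steel pull bar until it either stops or plainly rises, to learn whether its catch holds it. If it is caught, let the lid down again and slide the red knob all the way along its slot, away from the pull bar. Then raise the lid by its bar to about 60 degrees and finish while holding it there with the gripper, leaving the dropper bottle, the clear bottle and the milky beaker alone.

Things in the scene. Friction and masses are not known exactly. Their poses are not given: they have to be found in the camera images.
- case: grey sample case fixed on the worktop, 120 (own x) x 240 (own y) x 85 mm high, origin under its centre. Own x points from the front (bar and latch side) to the hinge side, own y to the left seen from the front. Lid hinge line along own y at own x = +60, z = 86 mm. A black latch housing stands out 50 mm from the left half of the front (own y -14 to +118 mm), top at z = 70 mm.
- lid (a joint): lid angle in rad: 0 shut, grows as it opens, stop at 1.4. Blue lid of 0.5 kg, 10 mm thick; it falls shut when let go. A hidden bolt, moved by the red knob, may or may not reach over a hidden keeper on the lid. When caught the lid lifts only about 0.04 rad (7 mm at the bar), then stops hard; when free it goes on rising.
- lid_bar (a point): middle of the lid's steel pull bar: round, 12 mm thick, along the case's own y, 80 mm between its end arms (at own y -100 and -20 mm), 52 mm in front of the front face, 172 mm from the hinge line, 92 mm above the worktop when shut. It moves on an arc about the hinge line as the lid opens (up, then away from the robot), and can turn between the pads.
- latch_knob (a point): centre of the top of the red latch knob: upright, 16 mm thick, red from 78 to 111 mm above the worktop, 34 mm in front of the front face. Slides along the case's own y from +62 (bolt in) to +102 mm (bolt out, always free), 2 N friction, stays where left, stiffer while the lid is pulled up. Bolt and keeper are set differently each time: its place does not tell if the lid is caught.
- dropper_bottle: amber dropper bottle with a black top, 38 mm across, 108 mm high, origin under its centre; bystander
- clear_bottle: clear small bottle, 56 mm across, 112 mm high, origin under its centre; bystander
- beaker_milky: beaker with a milky content, 89 mm across, 108 mm high, origin under its centre; bystander
- retort_stand: steel retort stand fixed on the worktop, always in the same place, to keep clear of: thin rod upright at world x 0.448, y -0.212 m, 500 mm high, with a boss 395 mm up (wing screws to 40 mm from the rod) and an arm from there, level, to about x 0.59, y -0.44 m. Origin on the worktop under the middle of the whole stand; base plate 150 x 95 mm.

How it is judged:
On the way:
1. the lid is tugged up (over 0.02 rad) while the latch knob is still where it was found (within 4 mm) (value of joint lid above 0.02 rad and distance of latch_knob from where it was at the start of the episode below 0.004 m), for 0.1 s.
At the end, for the whole second after the job is handed in: the lid stands still between 0.8 and 1.3 rad (about 46 to 74 degrees) and the fingers still carry it (contact force over 0.5 N) (value of joint lid between 0.8 and 1.3 rad and velocity of joint lid between -0.1 and 0.1 rad/s and contact force between the fingers and lid above 0.5 N); the arm keeps its last pose, push and grip.
It fails at once if the dropper bottle is moved over 30 mm or tipped over 0.3 rad (distance of dropper_bottle from where it was at the start of the episode above 0.03 m or angle between dropper_bottle's own z axis and vertical above 0.3 rad).
It fails at once if the clear bottle is moved over 30 mm or tipped over 0.3 rad (distance of clear_bottle from where it was at the start of the episode above 0.03 m or angle between clear_bottle's own z axis and vertical above 0.3 rad).
It fails at once if the milky beaker is moved over 30 mm or tipped over 0.3 rad (distance of beaker_milky from where it was at the start of the episode above 0.03 m or angle between beaker_milky's own z axis and vertical above 0.3 rad).
It also fails if it takes over 54 s, if anything falls off the work surface, if the arm or the gripper's body presses on something with over 40 N, if the wrist force passes 120 N, or if a joint passes its speed limit or range.

## Working session

There is one attempt and no reset: what is moved stays moved. The work goes in short steps, Python scripts to look and compute and a tool call to move; the robot and the scene stay as the last step left them, time stands still between calls to the robot, and variables do not carry over. Pictures are saved under pics/ and viewed, about 8 in all and at most 12, crops included, and the job is handed in when it is done.

Besides the shell and the picture viewer there is one more tool, called after "Request:" in YAML: its name, and indented under it one key for each argument. step_arm: Moves the arm, as the interface text tells. Its arguments: {"type":"object","properties":{"motion":{"type":"array","items":{"type":"object","properties":{"dp":{"type":"array","items":{"type":"number"}},"angular":{"type":"array","items":{"type":"number"}},"grip":{"type":"number"}}}},"force":{"type":"number"}},"required":["motion"]}

```bash
mkdir -p pics
cat > h.py <<'E'
import numpy as np, cv2
from rig import readout, cams, ticket
from scipy.spatial.transform import Rotation as R
def snap(n,f):
    d=cams.read_camera(n); cv2.imwrite(f'pics/{f}.png',d['pixels'][:,:,::-1]); np.savez(f'pics/{f}.npz',K=d['K'],view=d['view']); return d
def ray(f,u,v):
    d=np.load(f'pics/{f}.npz'); K,V=d['K'],d['view']
    a=np.linalg.inv(K)@[u,v,1]; c=np.array([a[0],-a[1],-a[2]])
    Rw=V[:3,:3].T; return -Rw@V[:3,3], Rw@c
def atz(f,u,v,z):
    o,r=ray(f,u,v); return o+r*(z-o[2])/r[2]
def proj(f,p):
    d=np.load(f'pics/{f}.npz'); c=d['view'][:3,:3]@p+d['view'][:3,3]; a=d['K']@[c[0],-c[1],-c[2]]; return a[:2]/a[2]
def st():
    s=readout.sense(); print({k:np.round(v,4).tolist() for k,v in s.items() if k not in('joint_efforts','joint_vel')}); return s
E
python3 - <<'E'
from h import *
snap('top','t0');snap('side','s0');s=st()
print(R.from_quat(np.roll(s['tool_rot'],-1)).as_matrix().round(3))
for f in('t0','s0'):
    d=np.load(f'pics/{f}.npz');print(d['K'],ray(f,320,200))
E
```

```text
{'time_s': 0.1, 'q': [-1.4513, 0.3812, 1.2981, 0.0, 1.4636, -0.2153], 'position': [0.1807, -0.5192, 0.2308], 'tool_rot': [-0.0006, 0.986, 0.1666, 0.0], 'force': [-0.43, 0.5021, -0.9472], 'torque': [-0.0131, -0.015, -0.0451], 'grip_width': 0.0853}
[[ 0.944  0.329 -0.   ]
 [ 0.329 -0.944  0.001]
 [ 0.    -0.001 -1.   ]]
[[515.66210759   0.         317.00359547]
 [  0.         515.66210759 193.78510342]
 [  0.           0.           1.        ]] (array([ 0.28298945, -0.08769954,  1.90595245]), array([ 0.11962896,  0.04965309, -0.99166653]))
[[479.21170342   0.         316.24624603]
 [  0.         479.21170342 202.02372511]
 [  0.           0.           1.        ]] (array([0.34402731, 1.07855493, 1.36266213]), array([ 0.09546762, -0.65007691, -0.75389995]))
```

View pics/t0.png

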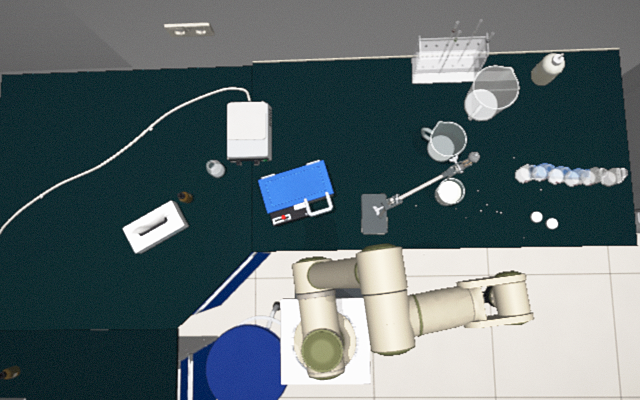

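View pics/s0.png

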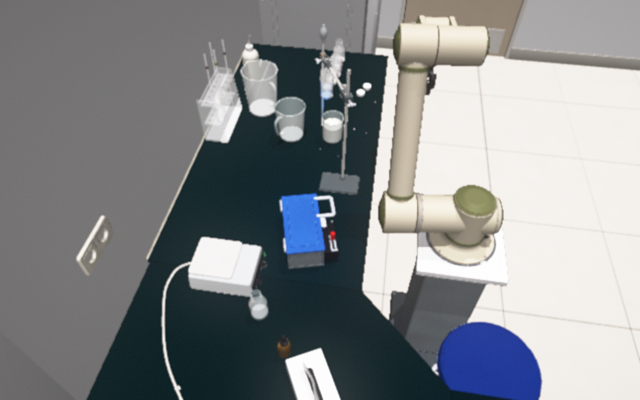

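The top picture shows the blue lid around (295,188), the white bar at about (320,206) and the red knob at about (281,218). The dropper (185,197) and clear bottle (215,168) are to the left, and the beaker (450,190) is to the right. I'll enlarge the case in both views.

Run:
```python
import cv2,numpy as np
t=cv2.imread('pics/t0.png')[150:240,245:345]; s=cv2.imread('pics/s0.png')[185:275,270:370]
c=np.hstack([cv2.resize(x,None,fx=4,fy=4,interpolation=cv2.INTER_CUBIC) for x in(t,s)])
cv2.imwrite('pics/c0.png',c)
```

```text
(no output)
```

View pics/c0.png

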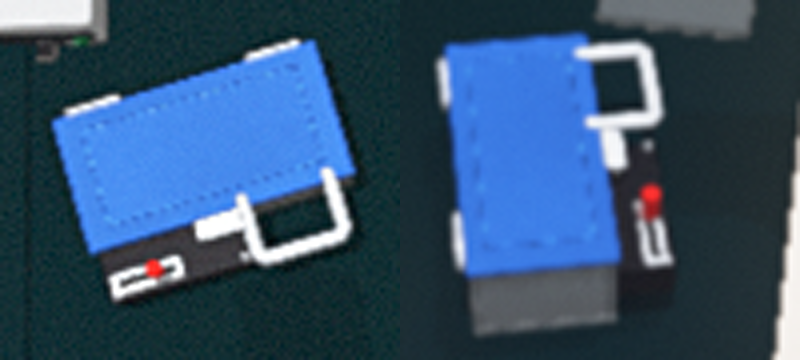

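```bash
cat > fit.py <<'E'
from h import *
from scipy.optimize import least_squares
T=lambda a,b:('t0',a/4+245-.4,b/4+150-.4); S=lambda a,b:('s0',(a-400)/4+270-.4,b/4+185-.4)
obs=[(T(53,118),(.06,.12,.096)),(T(315,40),(.06,-.12,.096)),(T(355,175),(-.06,-.12,.096)),(T(93,252),(-.06,.12,.096)),
(T(304,246),(-.112,-.06,.095)),
(S(445,47),(.06,-.12,.096)),(S(585,36),(-.06,-.12,.096)),(S(617,262),(-.06,.12,.096)),(S(470,274),(.06,.12,.096)),(S(654,85),(-.112,-.06,.094))]
def w(p,l): c,s=np.cos(p[2]),np.sin(p[2]); return np.array([p[0]+c*l[0]-s*l[1],p[1]+s*l[0]+c*l[1],l[2]])
f=lambda p:np.concatenate([proj(o[0],w(p,l))-o[1:] for o,l in obs])
r=least_squares(f,[.5,0,.2],loss='soft_l1'); p=r.x
if __name__=='__main__':
    print('pose',p.round(4)); print(f(p).reshape(-1,2).round(1))
    print('bar',w(p,(-.112,-.06,.092)))
    k=T(155,268);s=S(651,190)
    # knob: top point from ray intersection, own y
    for z in(.111,.1,.09):
        for q in(k,s):
            x=atz(*q,z); d=x[:2]-p[:2]; c,sn=np.cos(p[2]),np.sin(p[2]); print(z,x.round(4),'own',(c*d[0]+sn*d[1]).round(4),(-sn*d[0]+c*d[1]).round(4))
    for n,u,v in(('dropper',185,197),('clear',215,168),('beaker',450,190)): print(n,atz('t0',u,v,.1).round(3))
E
python3 fit.py
```

```text
pose [0.5509 0.0907 0.2734]
[[ 0.6  1.5]
 [-0.7  1.5]
 [-1.1 -0.4]
 [-0.3 -0.1]
 [-0.3  0.7]
 [ 0.7  0. ]
 [-0.6 -0.1]
 [-0.2 -1.4]
 [-0.6 -1. ]
 [-1.  -0.4]]
bar [0.45930995 0.00268894 0.092     ]
0.111 [0.4437 0.1319 0.111 ] own -0.0921 0.0686
0.111 [0.4411 0.1305 0.111 ] own -0.095 0.068
0.1 [0.4447 0.1332 0.1   ] own -0.0908 0.0696
0.1 [0.442  0.1222 0.1   ] own -0.0964 0.0598
0.09 [0.4456 0.1345 0.09  ] own -0.0896 0.0706
0.09 [0.4428 0.1146 0.09  ] own -0.0977 0.0522
dropper [0.522 0.488 0.1  ]
clear [0.625 0.38  0.1  ]
beaker [ 0.526 -0.452  0.1  ]
```

```bash
cat >> h.py <<'E'
C=np.array([.5509,.0907]);YAW=.2734
ex=np.array([np.cos(YAW),np.sin(YAW),0]);ey=np.array([-ex[1],ex[0],0])
def own(x,y,z): return np.array([*C,0])+x*ex+y*ey+np.array([0,0,z])
def toown(p): d=np.array(p)-[*C,0]; return np.array([d@ex,d@ey,d[2]])
def rot(yaw,tilt=0): # tool y at heading yaw, tool z down; tilt leans the fingertips towards +y_tool
    yv=np.array([np.cos(yaw),np.sin(yaw),0]);zv=np.array([0,0,-1.]);
    return np.column_stack([np.cross(yv,zv),yv,zv])@R.from_rotvec([-tilt,0,0]).as_matrix()
def go(p,Rt,s=None):
    s=s or readout.sense(); R0=R.from_quat(np.roll(s['tool_rot'],-1)).as_matrix()
    print('dp',(R0.T@(np.array(p)-s['position'])*100).round(2),'ang',R.from_matrix(R0.T@Rt).as_rotvec().round(3))
E
python3 - <<'E'
from h import *
go([.15,-.33,.25],rot(np.arctan2(-.33,.15)))
E
```

```text
dp [  3.32 -18.88  -1.9 ] ang [-0.001 -0.    -0.092]
```

Request:
step_arm:
  motion:
    - {"dp":[0.7,-3.8,-0.4],"angular":[0,0,-0.02],"grip":4.0}
    - {"dp":[1.3,-7.5,-0.8],"angular":[0,0,-0.04],"grip":4.0}
    - {"dp":[2.0,-11.3,-1.2],"angular":[0,0,-0.06],"grip":4.0}
    - {"dp":[2.7,-15.1,-1.6],"angular":[0,0,-0.08],"grip":4.0}
    - {"dp":[3.3,-18.9,-1.9],"angular":[0,0,-0.09],"grip":4.0}

```text
time_s: 0.52
position: [0.1495, -0.3278, 0.2498]
tool_rot: [-0.001, 0.977, 0.211, 0.0]
force: [0.0, -0.4, 0.5]
grip_width: 0.04
```

Run:
```python
from h import *
st();go([.27,-.22,.25],rot(np.arctan2(-.22,.27)))
```

```text
{'time_s': 0.5167, 'q': [-1.475, 0.0229, 1.7146, -0.0, 1.4061, -0.3301], 'position': [0.1495, -0.3278, 0.2498], 'tool_rot': [-0.001, 0.9774, 0.2114, 0.0001], 'force': [0.0391, -0.3514, 0.5089], 'torque': [0.0023, -0.0172, -0.0126], 'grip_width': 0.04}
dp [15.43 -4.84 -0.  ] ang [-0.002 -0.001 -0.461]
```

Request:
step_arm:
  motion:
    - {"dp":[3.2,-1.2,0],"angular":[0,0,-0.09],"grip":4.0}
    - {"dp":[6.3,-2.3,0],"angular":[0,0,-0.18],"grip":4.0}
    - {"dp":[9.4,-3.3,0],"angular":[0,0,-0.28],"grip":4.0}
    - {"dp":[12.4,-4.1,0],"angular":[0,0,-0.37],"grip":4.0}
    - {"dp":[15.4,-4.8,0],"angular":[0,0,-0.46],"grip":4.0}

```text
time_s: 0.93
position: [0.2706, -0.219, 0.25]
tool_rot: [-0.001, 0.903, 0.43, 0.0]
force: [0.7, -1.0, 0.7]
grip_width: 0.0401
```

Run:
```python
from h import *
go([.35,-.06,.22],rot(-.17))
```

```text
dp [17.35 -3.84  3.03] ang [-0.001 -0.002 -0.511]
```

Request:
step_arm:
  motion:
    - {"dp":[3.5,-0.9,0.6],"angular":[0,0,-0.1],"grip":4.0}
    - {"dp":[7.0,-1.8,1.2],"angular":[0,0,-0.2],"grip":4.0}
    - {"dp":[10.4,-2.6,1.8],"angular":[0,0,-0.3],"grip":4.0}
    - {"dp":[13.9,-3.3,2.4],"angular":[0,0,-0.41],"grip":4.0}
    - {"dp":[17.3,-3.8,3.0],"angular":[0,0,-0.51],"grip":4.0}

```text
time_s: 1.35
position: [0.3501, -0.0586, 0.22]
tool_rot: [-0.001, 0.763, 0.646, 0.001]
force: [1.1, -0.6, -0.0]
grip_width: 0.04
```

Run:
```python
from h import *
go(own(-.112,-.06,.16),rot(YAW))
```

```text
dp [7.83 9.76 6.01] ang [ 0.    -0.002 -0.439]
```

Request:
step_arm:
  motion:
    - {"dp":[1.6,2.0,1.2],"angular":[0,0,-0.09],"grip":4.0}
    - {"dp":[3.1,3.9,2.4],"angular":[0,0,-0.18],"grip":4.0}
    - {"dp":[4.7,5.9,3.6],"angular":[0,0,-0.26],"grip":4.0}
    - {"dp":[6.3,7.8,4.8],"angular":[0,0,-0.35],"grip":4.0}
    - {"dp":[7.8,9.8,6.0],"angular":[0,0,-0.44],"grip":4.0}

```text
time_s: 1.77
position: [0.4603, 0.0035, 0.1592]
tool_rot: [-0.001, 0.602, 0.799, 0.001]
force: [-0.5, 0.1, 0.3]
grip_width: 0.0401
```

Run:
```python
from h import *
s=st();print(toown(s['position']))
snap('top','t1');snap('side','s1')
t=cv2.imread('pics/t1.png')[150:240,245:345]; s=cv2.imread('pics/s1.png')[185-30:275-30,270:370]
cv2.imwrite('pics/c1.png',np.hstack([cv2.resize(x,None,fx=4,fy=4,interpolation=cv2.INTER_CUBIC) for x in(t,s)]))
go(own(-.112,-.06,.073),rot(YAW))
```

```text
{'time_s': 1.7667, 'q': [-0.2515, 0.2992, 1.6545, 0.0018, 1.1891, -0.5319], 'position': [0.4603, 0.0035, 0.1592], 'tool_rot': [-0.0009, 0.6017, 0.7988, 0.0006], 'force': [-0.5392, 0.1202, 0.2937], 'torque': [-0.0085, -0.0002, 0.0556], 'grip_width': 0.0401}
[-0.11080427 -0.05949509  0.15922202]
dp [-0.08 -0.17  8.51] ang [-0.002 -0.003  0.006]
```

View pics/c1.png

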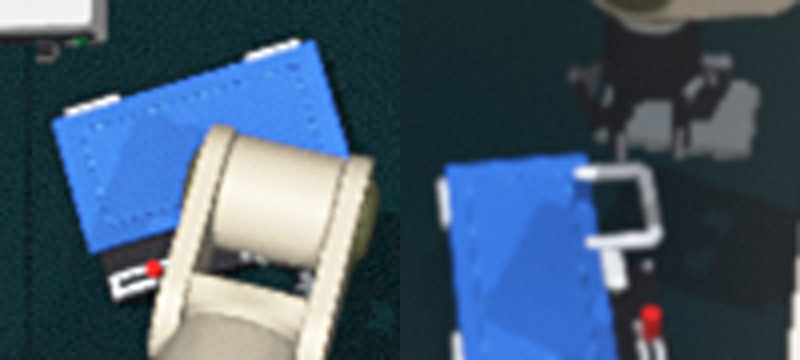

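The gripper is over the bar with the fingers straddling it. The side-view tips, at about (618,155) and (680,150) in the crop, lie on either side of the bar's line. Next I descend.

Request:
step_arm:
  motion:
    - {"dp":[-0.1,-0.2,2.0],"angular":[0,0,0],"grip":4.0}
    - {"dp":[-0.1,-0.2,4.0],"angular":[0,0,0],"grip":4.0}
    - {"dp":[-0.1,-0.2,5.6],"angular":[0,0,0],"grip":4.0}
    - {"dp":[-0.1,-0.2,7.2],"angular":[0,0,0],"grip":4.0}
    - {"dp":[-0.1,-0.2,8.5],"angular":[0,0,0],"grip":4.0}
  force: 40

```text
time_s: 2.28
position: [0.4582, 0.0022, 0.0723]
tool_rot: [-0.002, 0.602, 0.798, 0.0]
force: [0.1, -0.7, -0.1]
grip_width: 0.0399
```

Request:
step_arm:
  motion:
    - {"dp":[0,0,0],"angular":[0,0,0],"grip":2.0}
    - {"dp":[0,0,0],"angular":[0,0,0],"grip":1.6}
    - {"dp":[0,0,0],"angular":[0,0,0],"grip":1.4}
    - {"dp":[0,0,0],"angular":[0,0,0],"grip":1.3}
    - {"dp":[0,0,0],"angular":[0,0,0],"grip":1.3}

```text
time_s: 2.7
position: [0.459, 0.002, 0.0732]
tool_rot: [-0.001, 0.602, 0.798, 0.001]
force: [2.8, 1.2, 1.7]
grip_width: 0.0132
```

Request:
step_arm:
  motion:
    - {"dp":[0,0,0],"angular":[0,0,0],"grip":0.8}
    - {"dp":[0,0,0],"angular":[0,0,0],"grip":0.8}
    - {"dp":[0,0,0],"angular":[0,0,0],"grip":0.8}

```text
time_s: 2.95
position: [0.4595, 0.0021, 0.0736]
tool_rot: [-0.001, 0.602, 0.798, 0.001]
force: [3.9, 3.7, -3.3]
grip_width: 0.0105
```

Request:
step_arm:
  motion:
    - {"dp":[0,0,-0.15],"angular":[0,0,0],"grip":0.8}
    - {"dp":[0,0,-0.3],"angular":[0,0,0],"grip":0.8}
    - {"dp":[0,0,-0.45],"angular":[0,0,0],"grip":0.8}
    - {"dp":[0,0,-0.5],"angular":[0,0,0],"grip":0.8}

```text
time_s: 3.28
position: [0.4598, 0.0022, 0.0789]
tool_rot: [-0.0, 0.602, 0.798, 0.001]
force: [4.8, 3.1, -4.2]
grip_width: 0.0108
```

Request:
step_arm:
  motion:
    - {"dp":[0,0,-0.1],"angular":[0,0,0],"grip":0.8}
    - {"dp":[0,0,-0.2],"angular":[0,0,0],"grip":0.8}
    - {"dp":[0,0,-0.3],"angular":[0,0,0],"grip":0.8}
    - {"dp":[0,0,-0.4],"angular":[0,0,0],"grip":0.8}

```text
time_s: 3.62
position: [0.4599, 0.0023, 0.082]
tool_rot: [-0.001, 0.603, 0.798, 0.002]
force: [11.6, 1.8, -20.0]
grip_width: 0.0105
```

The force rose to 20 N after about 8 mm of lift, so the lid is caught. I'll let it down, release it and move to the knob.

Request:
step_arm:
  motion:
    - {"dp":[0,0,0.3],"angular":[0,0,0],"grip":0.8}
    - {"dp":[0,0,0.6],"angular":[0,0,0],"grip":0.8}
    - {"dp":[0,0,0.85],"angular":[0,0,0],"grip":0.8}
    - {"dp":[0,0,0.85],"angular":[0,0,0],"grip":0.8}

```text
time_s: 3.95
position: [0.4596, 0.0022, 0.0735]
tool_rot: [-0.001, 0.603, 0.798, 0.001]
force: [0.5, -1.2, -2.6]
grip_width: 0.0104
```

Request:
step_arm:
  motion:
    - {"dp":[0,0,0],"angular":[0,0,0],"grip":2.0}
    - {"dp":[0,0,0],"angular":[0,0,0],"grip":3.0}
    - {"dp":[0,0,0],"angular":[0,0,0],"grip":4.0}
    - {"dp":[0,0,0],"angular":[0,0,0],"grip":4.0}

```text
time_s: 4.28
position: [0.4595, 0.0022, 0.0736]
tool_rot: [-0.001, 0.602, 0.798, 0.001]
force: [0.6, -0.4, 0.2]
grip_width: 0.04
```

Request:
step_arm:
  motion:
    - {"dp":[0,0,-1.6],"angular":[0,0,0],"grip":4.0}
    - {"dp":[0,0,-3.6],"angular":[0,0,0],"grip":4.0}
    - {"dp":[0,0,-5.7],"angular":[0,0,0],"grip":4.0}
    - {"dp":[0,0,-8.0],"angular":[0,0,0],"grip":4.0}
    - {"dp":[0,0,-9.0],"angular":[0,0,0],"grip":4.0}

```text
time_s: 4.7
position: [0.4602, 0.0018, 0.1661]
tool_rot: [0.001, 0.602, 0.798, 0.002]
force: [0.1, -0.5, 0.7]
grip_width: 0.0398
```

Run:
```python
from h import *
s=st();print(toown(s['position']))
go(own(-.094,.068,.15),rot(YAW))
go(own(-.094,.068,.15),rot(YAW-np.pi/2))
go(own(-.094,.068,.15),rot(YAW+np.pi/2))
```

```text
{'time_s': 4.7, 'q': [-0.2558, 0.2889, 1.6467, 0.0029, 1.203, -0.5346], 'position': [0.4602, 0.0018, 0.1661], 'tool_rot': [0.0009, 0.6024, 0.7982, 0.0018], 'force': [0.1341, -0.5208, 0.6829], 'torque': [-0.0283, 0.0093, -0.0207], 'grip_width': 0.0398}
[-0.11135958 -0.06110848  0.16607046]
dp [12.9   1.79  1.62] ang [ 0.004 -0.001  0.004]
dp [12.9   1.79  1.62] ang [ 0.002 -0.004  1.575]
dp [12.9   1.79  1.62] ang [ 0.004  0.002 -1.566]
```

Request:
step_arm:
  motion:
    - {"dp":[2.6,0.4,0],"angular":[0,0,0],"grip":3.2}
    - {"dp":[5.2,0.7,0],"angular":[0,0,0],"grip":3.2}
    - {"dp":[8.0,1.1,0],"angular":[0,0,0],"grip":3.2}
    - {"dp":[10.6,1.5,0.8],"angular":[0,0,0],"grip":3.2}
    - {"dp":[12.9,1.8,1.6],"angular":[0,0,0],"grip":3.2}

```text
time_s: 5.12
position: [0.4419, 0.1323, 0.1504]
tool_rot: [0.001, 0.602, 0.798, 0.002]
force: [1.6, -0.1, 0.3]
grip_width: 0.0318
```

Run:
```python
from h import *
s=st();print(toown(s['position']))
go(own(-.094,.068,.086),rot(YAW))
snap('top','t2');snap('side','s2')
t=cv2.imread('pics/t2.png')[150:240,245:345]; s=cv2.imread('pics/s2.png')[170:260,290:390]
cv2.imwrite('pics/c2.png',np.hstack([cv2.resize(x,None,fx=4,fy=4,interpolation=cv2.INTER_CUBIC) for x in(t,s)]))
```

```text
{'time_s': 5.1167, 'q': [0.0322, 0.3095, 1.6694, 0.0019, 1.158, -0.2466], 'position': [0.4419, 0.1323, 0.1504], 'tool_rot': [0.0013, 0.6023, 0.7983, 0.0022], 'force': [1.6378, -0.0965, 0.3311], 'torque': [-0.0188, 0.0124, -0.0514], 'grip_width': 0.0318}
[-0.09373641  0.06944889  0.15044198]
dp [-0.15 -0.06  6.44] ang [ 0.005 -0.001  0.005]
```

View pics/c2.png

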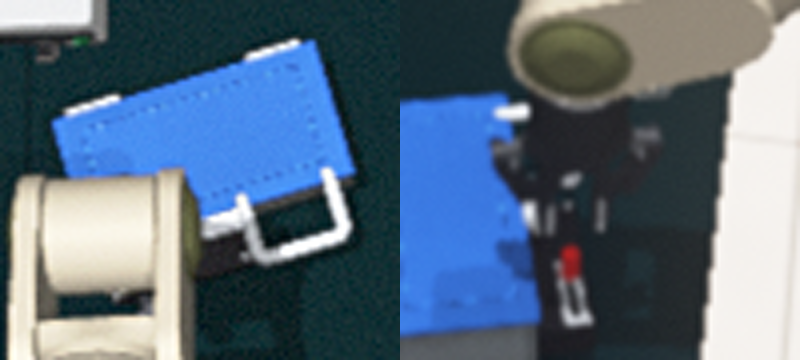

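The crop shows the lid shut and the fingertips at about (548,228) and (602,228), on either side of the knob at (571,262). I go down and grip it.

Request:
step_arm:
  motion:
    - {"dp":[-0.1,0,1.4],"angular":[0,0,0],"grip":3.2}
    - {"dp":[-0.1,0,2.7],"angular":[0,0,0],"grip":3.2}
    - {"dp":[-0.1,0,4.0],"angular":[0,0,0],"grip":3.2}
    - {"dp":[-0.1,0,5.3],"angular":[0,0,0],"grip":3.2}
    - {"dp":[-0.1,0,6.4],"angular":[0,0,0],"grip":3.2}
  force: 30

```text
time_s: 5.63
position: [0.4412, 0.1318, 0.0848]
tool_rot: [-0.0, 0.601, 0.799, 0.001]
force: [0.1, 0.0, -0.4]
grip_width: 0.0322
```

Request:
step_arm:
  motion:
    - {"dp":[0,0,0],"angular":[0,0,0],"grip":2.0}
    - {"dp":[0,0,0],"angular":[0,0,0],"grip":1.2}
    - {"dp":[0,0,0],"angular":[0,0,0],"grip":1.2}
    - {"dp":[0,0,0],"angular":[0,0,0],"grip":1.2}

```text
time_s: 5.97
position: [0.4414, 0.1314, 0.0843]
tool_rot: [-0.0, 0.601, 0.799, 0.001]
force: [5.9, 0.0, -19.1]
grip_width: 0.0145
```

Run:
```python
from h import *
s=st();print(toown(s['position']))
```

```text
{'time_s': 5.9667, 'q': [0.0304, 0.4057, 1.7594, 0.002, 0.9758, -0.2513], 'position': [0.4414, 0.1314, 0.0843], 'tool_rot': [-0.0002, 0.6013, 0.799, 0.0009], 'force': [5.8768, 0.0291, -19.1393], 'torque': [-0.1086, -0.8097, 0.0033], 'grip_width': 0.0145}
[-0.09447225  0.06876585  0.08434305]
```

Request:
step_arm:
  motion:
    - {"dp":[0.7,0,0.1],"angular":[0,0,0],"grip":1.2}
    - {"dp":[1.4,0,0.1],"angular":[0,0,0],"grip":1.2}
    - {"dp":[2.1,0,0.1],"angular":[0,0,0],"grip":1.2}
    - {"dp":[2.8,0,0.1],"angular":[0,0,0],"grip":1.2}
    - {"dp":[3.3,0,0.1],"angular":[0,0,0],"grip":1.2}

```text
time_s: 6.38
position: [0.4328, 0.1626, 0.0841]
tool_rot: [0.002, 0.601, 0.8, 0.0]
force: [5.1, -32.7, 2.4]
grip_width: 0.0153
```

Run:
```python
from h import *
s=st();print(toown(s['position']))
```

```text
{'time_s': 6.3833, 'q': [0.1036, 0.4082, 1.7556, -0.0026, 0.9748, -0.1775], 'position': [0.4328, 0.1626, 0.0841], 'tool_rot': [0.0018, 0.6005, 0.7996, 0.0003], 'force': [5.051, -32.7403, 2.4036], 'torque': [-5.3751, -0.7569, -0.0117], 'grip_width': 0.0153}
[-0.09426663  0.10107555  0.08412135]
```

The knob reached its end stop: own y is about 101 mm and the force jumped to 33 N. I release it and go back to the bar.

Request:
step_arm:
  motion:
    - {"dp":[0,0,0],"angular":[0,0,0],"grip":2.0}
    - {"dp":[0,0,0],"angular":[0,0,0],"grip":3.2}
    - {"dp":[0,0,0],"angular":[0,0,0],"grip":3.2}
    - {"dp":[0,0,0],"angular":[0,0,0],"grip":3.2}

```text
time_s: 6.72
position: [0.4328, 0.1629, 0.0842]
tool_rot: [0.002, 0.6, 0.8, 0.0]
force: [0.2, 0.3, -0.3]
grip_width: 0.0319
```

Request:
step_arm:
  motion:
    - {"dp":[0,0,-1.6],"angular":[0,0,0],"grip":3.2}
    - {"dp":[0,0,-3.2],"angular":[0,0,0],"grip":3.2}
    - {"dp":[0,0,-5.0],"angular":[0,0,0],"grip":3.2}
    - {"dp":[0,0,-6.5],"angular":[0,0,0],"grip":3.2}
    - {"dp":[0,0,-7.5],"angular":[0,0,0],"grip":3.2}

```text
time_s: 7.13
position: [0.4328, 0.1631, 0.1606]
tool_rot: [0.002, 0.601, 0.8, 0.001]
force: [-0.5, -0.2, 0.6]
grip_width: 0.032
```

Run:
```python
from h import *
s=st();print(toown(s['position']))
go(own(-.111,-.06,.155),rot(YAW))
snap('side','s3')
s=cv2.imread('pics/s3.png')[170:270,270:390]
cv2.imwrite('pics/c3.png',cv2.resize(s,None,fx=4,fy=4,interpolation=cv2.INTER_CUBIC))
```

```text
{'time_s': 7.1333, 'q': [0.1043, 0.299, 1.65, -0.0013, 1.1878, -0.1776], 'position': [0.4328, 0.1631, 0.1606], 'tool_rot': [0.0022, 0.6006, 0.7996, 0.0012], 'force': [-0.5396, -0.2207, 0.5602], 'torque': [-0.0218, -0.0081, -0.0011], 'grip_width': 0.032}
[-0.09415687  0.10162291  0.16060603]
dp [-16.15  -1.83   0.59] ang [0.004 0.002 0.009]
```

View pics/c3.png

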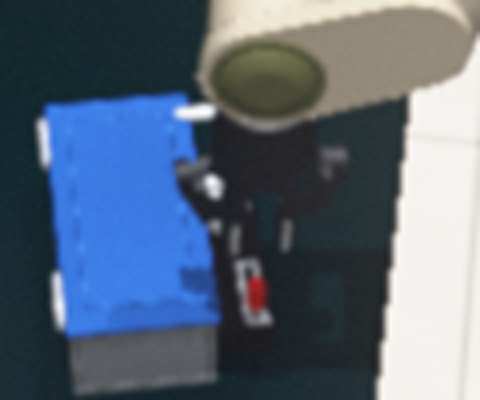

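The picture shows the red knob at the far end of its slot, at about (258,293) in the crop.

Request:
step_arm:
  motion:
    - {"dp":[-3.3,-0.4,0],"angular":[0,0,0],"grip":4.0}
    - {"dp":[-6.6,-0.8,0],"angular":[0,0,0],"grip":4.0}
    - {"dp":[-10,-1.2,0.2],"angular":[0,0,0],"grip":4.0}
    - {"dp":[-13.2,-1.6,0.4],"angular":[0,0,0],"grip":4.0}
    - {"dp":[-16.1,-1.8,0.6],"angular":[0,0,0],"grip":4.0}

```text
time_s: 7.6
position: [0.4608, 0.0019, 0.1556]
tool_rot: [0.003, 0.601, 0.799, 0.002]
force: [0.9, 0.8, -0.5]
grip_width: 0.0399
```

Run:
```python
from h import *
go(own(-.111,-.06,.073),rot(YAW))
```

```text
dp [ 0.14 -0.08  8.26] ang [0.007 0.002 0.009]
```

Request:
step_arm:
  motion:
    - {"dp":[0.1,-0.1,1.8],"angular":[0,0,0],"grip":4.0}
    - {"dp":[0.1,-0.1,3.6],"angular":[0,0,0],"grip":4.0}
    - {"dp":[0.1,-0.1,5.4],"angular":[0,0,0],"grip":4.0}
    - {"dp":[0.1,-0.1,7.0],"angular":[0,0,0],"grip":4.0}
    - {"dp":[0.1,-0.1,8.2],"angular":[0,0,0],"grip":4.0}
  force: 30

```text
time_s: 8.02
position: [0.4595, 0.0027, 0.0719]
tool_rot: [0.002, 0.601, 0.799, 0.002]
force: [-0.3, 0.8, -0.1]
grip_width: 0.0397
```

Request:
step_arm:
  motion:
    - {"dp":[0,0,0],"angular":[0,0,0],"grip":2.0}
    - {"dp":[0,0,0],"angular":[0,0,0],"grip":0.8}
    - {"dp":[0,0,0],"angular":[0,0,0],"grip":0.8}
    - {"dp":[0,0,0],"angular":[0,0,0],"grip":0.8}
    - {"dp":[0,0,0],"angular":[0,0,0],"grip":0.8}

```text
time_s: 8.43
position: [0.4595, 0.0028, 0.0723]
tool_rot: [0.002, 0.601, 0.799, 0.002]
force: [-0.2, 0.7, -2.1]
grip_width: 0.011
```

```bash
cat > arc.py <<'E'
from h import *
import sys
# offset of TCP vs bar arc: bar own (-.112,.,.092) when shut, grasp = tcp + 19mm up (tool kept down)
s=st(); o=toown(s['position']); print('own',o)
x0,z0=float(sys.argv[1]),float(sys.argv[2]) # own x,z of TCP when shut
R0=R.from_quat(np.roll(s['tool_rot'],-1)).as_matrix()
for a in map(float,sys.argv[3:]):
    r=np.array([-.112-.06,.092-.086]); c,sn=np.cos(a),np.sin(a)
    rr=np.array([r[0]*c+r[1]*sn, -r[0]*sn+r[1]*c])-r
    p=own(x0+rr[0],o[1],z0+rr[1]); print(a,(R0.T@(p-s['position'])*100).round(2))
E
python3 arc.py -.111 .0735 .05 .1 .15 .2 .25
```

```text
{'time_s': 8.4333, 'q': [-0.2537, 0.4226, 1.7792, 0.0024, 0.9346, -0.5366], 'position': [0.4595, 0.0028, 0.0723], 'tool_rot': [0.002, 0.6009, 0.7993, 0.0019], 'force': [-0.1942, 0.6514, -2.0568], 'torque': [0.1474, 0.1098, -0.0426], 'grip_width': 0.011}
own [-0.11172632 -0.05998047  0.07231586]
0.05 [-0.    0.13 -0.98]
0.1 [-0.    0.23 -1.83]
0.15 [-0.01  0.37 -2.68]
0.2 [-0.01  0.55 -3.52]
0.25 [-0.01  0.78 -4.35]
```

Request:
step_arm:
  motion:
    - {"dp":[0,0,-0.85],"angular":[0,0,0],"grip":0.8}
    - {"dp":[0,0.15,-1.7],"angular":[0,0,0],"grip":0.8}
    - {"dp":[0,0.3,-2.55],"angular":[0,0,0],"grip":0.8}
    - {"dp":[0,0.45,-3.4],"angular":[0,0,0],"grip":0.8}
    - {"dp":[0,0.7,-4.2],"angular":[0,0,0],"grip":0.8}
  force: 40

```text
time_s: 8.85
position: [0.466, 0.0046, 0.1155]
tool_rot: [0.002, 0.601, 0.799, 0.002]
force: [0.7, -0.7, -3.5]
grip_width: 0.0103
```

```bash
python3 arc.py -.1117 .0723 .32 .38 .44 .5 .56
```

```text
{'time_s': 8.85, 'q': [-0.2459, 0.3642, 1.7081, 0.0019, 1.0635, -0.5283], 'position': [0.466, 0.0046, 0.1155], 'tool_rot': [0.0024, 0.6009, 0.7993, 0.0019], 'force': [0.6706, -0.7288, -3.4986], 'torque': [-0.1299, 0.0553, -0.0116], 'grip_width': 0.0103}
own [-0.10494293 -0.05995527  0.11552353]
0.32 [-0.    0.39 -1.06]
0.38 [-0.01  0.79 -2.01]
0.44 [-0.01  1.24 -2.94]
0.5 [-0.02  1.74 -3.84]
0.56 [-0.03  2.3  -4.71]
```

The lid is free and rising, and the force stays low at about 3.5 N.

Request:
step_arm:
  motion:
    - {"dp":[0,0.4,-1.05],"angular":[0,0,0],"grip":0.8}
    - {"dp":[0,0.8,-2.0],"angular":[0,0,0],"grip":0.8}
    - {"dp":[0,1.25,-2.95],"angular":[0,0,0],"grip":0.8}
    - {"dp":[0,1.75,-3.85],"angular":[0,0,0],"grip":0.8}
    - {"dp":[0,2.3,-4.7],"angular":[0,0,0],"grip":0.8}

```text
time_s: 9.27
position: [0.4869, 0.0106, 0.1638]
tool_rot: [0.002, 0.601, 0.799, 0.001]
force: [-5.1, -4.9, 0.5]
grip_width: 0.0109
```

```bash
python3 arc.py -.1117 .0723 .62 .68 .74 .8 .85
```

```text
{'time_s': 9.2667, 'q': [-0.2217, 0.3351, 1.5823, -0.0005, 1.2202, -0.5032], 'position': [0.4869, 0.0106, 0.1638], 'tool_rot': [0.0019, 0.6008, 0.7994, 0.0006], 'force': [-5.1239, -4.9422, 0.4814], 'torque': [-0.7616, 1.0035, -0.0851], 'grip_width': 0.0109}
own [-0.08329105 -0.05984302  0.16377933]
0.62 [-0.01  0.71 -0.73]
0.68 [-0.01  1.37 -1.53]
0.74 [-0.02  2.07 -2.29]
0.8 [-0.03  2.82 -3.  ]
0.85 [-0.04  3.47 -3.56]
```

Request:
step_arm:
  motion:
    - {"dp":[0,0.7,-0.75],"angular":[0,0,0],"grip":0.8}
    - {"dp":[0,1.4,-1.55],"angular":[0,0,0],"grip":0.8}
    - {"dp":[0,2.1,-2.3],"angular":[0,0,0],"grip":0.8}
    - {"dp":[0,2.8,-3.0],"angular":[0,0,0],"grip":0.8}
    - {"dp":[0,3.45,-3.55],"angular":[0,0,0],"grip":0.8}

```text
time_s: 9.68
position: [0.518, 0.0194, 0.2016]
tool_rot: [0.001, 0.601, 0.799, -0.002]
force: [-13.1, -6.3, 12.8]
grip_width: 0.0101
```

```bash
python3 arc.py -.1117 .0723 .9 .95 1.0 1.03 1.05
python3 - <<'E'
from h import *
snap('top','t4');snap('side','s4')
t=cv2.imread('pics/t4.png')[130:240,235:355]; s=cv2.imread('pics/s4.png')[145:255,270:390]
cv2.imwrite('pics/c4.png',np.hstack([cv2.resize(x,None,fx=3.3,fy=3.3,interpolation=cv2.INTER_CUBIC) for x in(t,s)]))
E
```

```text
{'time_s': 9.6833, 'q': [-0.1892, 0.35, 1.436, -0.0043, 1.3546, -0.4699], 'position': [0.518, 0.0194, 0.2016], 'tool_rot': [0.0014, 0.6009, 0.7993, -0.0016], 'force': [-13.1306, -6.3132, 12.7966], 'torque': [-1.052, 2.3701, -0.0132], 'grip_width': 0.0101}
own [-0.05090892 -0.05982273  0.2016238 ]
0.9 [-0.01  0.9  -0.31]
0.95 [-0.02  1.6  -0.81]
1.0 [-0.02  2.33 -1.27]
1.03 [-0.03  2.78 -1.52]
1.05 [-0.03  3.08 -1.69]
```

View pics/c4.png

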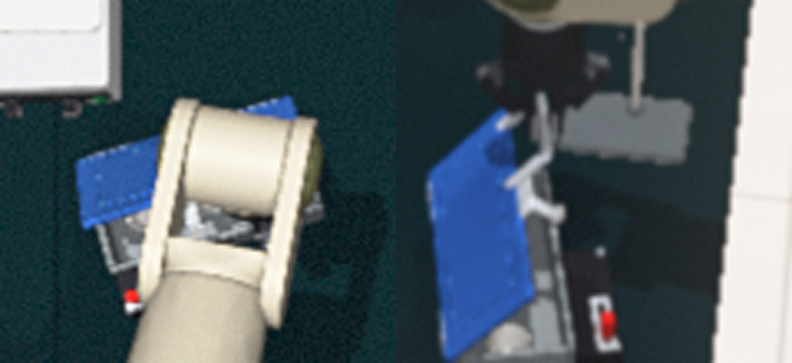

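The lid is plainly open, and the bar is held between the pads at about (540,125) in the crop. The force points outward along the lid, so I correct by about 1.5 mm while finishing the arc to about 1.03 rad.

Request:
step_arm:
  motion:
    - {"dp":[0,0.8,-0.45],"angular":[0,0,0],"grip":0.8}
    - {"dp":[0,1.5,-0.95],"angular":[0,0,0],"grip":0.8}
    - {"dp":[0,2.2,-1.4],"angular":[0,0,0],"grip":0.8}
    - {"dp":[0,2.65,-1.65],"angular":[0,0,0],"grip":0.8}
    - {"dp":[0,2.65,-1.65],"angular":[0,0,0],"grip":0.8}
  force: 30

```text
time_s: 10.2
position: [0.5441, 0.0267, 0.2211]
tool_rot: [0.003, 0.601, 0.799, -0.001]
force: [-5.9, -2.5, 7.9]
grip_width: 0.0102
```

Request:
step_arm:
  motion:
    - {"dp":[0,0,-0.1],"angular":[0,0,0],"grip":0.8}
    - {"dp":[0,0,-0.1],"angular":[0,0,0],"grip":0.8}
    - {"dp":[0,0,-0.1],"angular":[0,0,0],"grip":0.8}

```text
time_s: 10.45
position: [0.544, 0.0267, 0.2214]
tool_rot: [0.003, 0.601, 0.799, -0.001]
force: [4.3, -0.5, -12.5]
grip_width: 0.0102
```

```bash
python3 arc.py -.1117 .0723 1.03
python3 - <<'E'
from h import *
s=readout.sense();o=toown(s['position']);dx=o[0]-.0-(-.1117);dz=o[2]-.0723
print('angle',np.arctan2(.092+dz-.086,-(-.112+dx-.06))-np.arctan2(.006,.172),'r',np.hypot(.006+dz,.172-dx))
snap('top','t5');snap('side','s5')
t=cv2.imread('pics/t5.png')[130:240,235:355]; s=cv2.imread('pics/s5.png')[145:255,270:390]
cv2.imwrite('pics/c5.png',np.hstack([cv2.resize(x,None,fx=3.3,fy=3.3,interpolation=cv2.INTER_CUBIC) for x in(t,s)]))
print(s.shape); q=readout.sense(); print(np.abs(q['joint_vel']).max(),q['force'],q['grip_width'])
E
```

```text
{'time_s': 10.45, 'q': [-0.166, 0.3776, 1.332, -0.0048, 1.4286, -0.4471], 'position': [0.544, 0.0267, 0.2214], 'tool_rot': [0.0026, 0.6008, 0.7994, -0.0013], 'force': [4.2556, -0.5302, -12.451], 'torque': [-0.0245, -0.715, -0.0564], 'grip_width': 0.0102}
own [-0.02392903 -0.05970773  0.22135712]
1.03 [0.   0.08 0.45]
angle 1.0383093103362473 r 0.1764574750973122
(110, 120, 3)
0.0019271844130771935 [  5.82048261  -0.11132629 -12.17038645] 0.010442722712016255
```

View pics/c5.png

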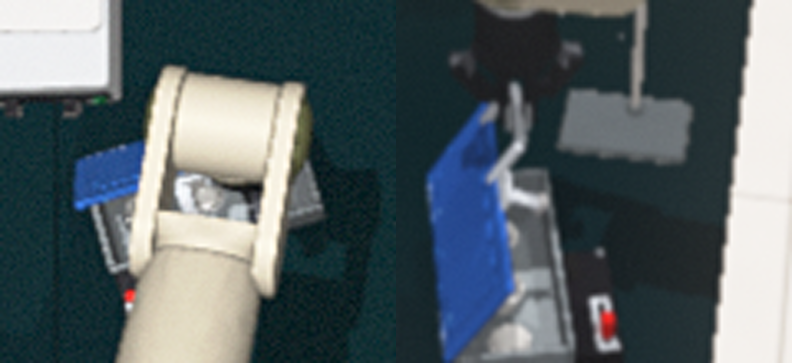

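The lid stands at about 60°, with the bar at about (516,100) in the crop held between the pads. The arm is at rest, so I hand in.

```bash
python3 -c "
from rig import ticket
print(ticket.sign_off())"
```

```text
the job is handed in; nothing more can be done
None
```

I tugged the lid first, found it caught, slid the knob out, raised the lid to about 60 degrees and handed the job in with the gripper holding it. The sign-off gives no verdict.

- **Tug:** with the knob still untouched, the lid stopped hard after about 8 mm at the bar, and the force jumped to 20 N. I let it down again and released the bar.
- **Knob:** I slid it away from the bar to its end stop, at own y of about 101 mm. The force rose to 33 N there, and the picture showed the knob at the far end of its slot.
- **Lid:** it then rose freely with low force. At hand-in the estimate from the arm's pose was about 1.04 rad. The arm was at rest and the gripper was closed on the bar, with about 13 N on the tool.
- **Disagreement:** the bar came out about 176 mm from the hinge instead of 172 mm, a few mm of calibration or grip offset. I did not measure the lid angle separately in the images, but the last picture agrees with roughly 60 degrees.
- **Bystanders:** I kept well clear of the dropper bottle, the clear bottle and the beaker, but did not check their positions in a final picture.

The clock stood at about 10.5 s of the 54 s allowed.

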